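# Check a spacer bar with the bridge height gauge and file it

### The job

Check the height of the aluminium spacer bar: lay it flat in the middle of the dark granite surface plate and let go, then take the blue bridge gauge from its cork mat, lower it gently and upright astride the bar so that both its feet stand on the plate and its sprung foot rests on the middle of the bar, and keep it there for a second while it reads the height. Then set the gauge back on its mat, upright and along the mat as it stood, and finally lay the bar flat in the green tray. Leave the mug and the oil can where they are.

Things in the scene. Friction and masses are not known exactly. Their poses are not given: they have to be found in the camera images.
- bar_mid (a point): centre of the loose aluminium spacer bar, 100 mm long (its x axis), 32 mm wide (y), 26 mm high (z), with a 12 mm through hole 37 mm either side of the middle; 0.18 to 0.35 kg. It starts flat on the bench, so this point is 13 mm above its support. Grip it across its 32 mm width.
- plate_top (a point): centre of the top face of the dark granite surface plate, fixed, 155 mm (x) x 130 mm (y): the gauge goes along x, the bar along y, 30 mm high, so its top is 30 mm above the bench
- mat_top (a point): centre of the top face of the gauge's cork mat, fixed, 150 mm (x) x 85 mm (y), 4 mm thick; either this or the tray lies left of the closed red toolbox (about 150 mm high with its handle, fixed) that stands in the way to the plate: carry things over it or round it
- tray_floor (a point): centre of the inner floor of the green tray, fixed, outside 150 mm (x) x 100 mm (y), walls 4 mm thick, rim 26 mm above the bench, floor (this point) 4 mm above the bench; open on top
- gauge_grip (a point): middle of the black grip block of the loose blue bridge gauge, on its centre line, 90 mm above the soles of its feet. The block is 34 mm (x) x 28 mm (y) and stands from 64 to 118 mm above the soles: grip it across its 28 mm. It starts on about the middle of the mat, its x axis along the mat's x axis within 0.1 rad
- foot_sole (a point): centre of the sole of the gauge's sprung foot, a steel disc of 22 mm diameter on the gauge's centre line; red pointers on the grip block's ends rise with it
- gauge_foot (a joint): gauge reading: height in m of the sprung foot's sole above the soles of the gauge's two feet. 0 when nothing lifts it (level with them), grows as the foot is pushed up, stops at 0.046. Spring and weight push it down with 1.4 N at 0, 2.4 N at 0.026; the gauge's own weight is enough to seat it over the bar, where it reads 0.026
- gauge: the bridge gauge, 0.56 kg, 130 mm long (x); origin midway between its two feet at sole level, z up. Feet 24 mm (x) x 50 mm (y), 10 mm high, at x = -53 and +53 mm; the opening between them is 82 mm wide, 50 mm high; beam above it 28 mm wide, its top 64 mm up. To go astride the bar, its x axis must lie across the bar's length
- bar: the spacer bar, origin at the centre of its underside
- plate: the surface plate, origin at the centre of its underside on the bench
- mug: white enamel mug, 81 x 110 x 77 mm, bystander, origin at its underside
- oil_can: copper oil can with a long spout, 171 mm high, bystander, origin at its underside

How it is judged:
By the outcome, as a careful person would: the job done as asked, in the order asked, and still so for the second after the job is handed in, with the robot touching nothing.
It also fails if it takes over 72 s, if anything falls off the work surface, if the arm or the gripper's body presses on something with over 40 N, if the wrist force passes 120 N, or if a joint passes its speed limit or range.

### The arm

A 7-joint arm with a two-finger parallel gripper is mounted at the origin on the work surface; the furniture and walls round the work are solid. World frame = base frame: x ahead of the robot, y to its left, z up, the work surface at z = 0. Lengths are in m, angles in rad, forces in N, time in s.
With the tool pointing down it reaches from about 0.4 to 0.85 m from the base axis. Payload 6.9 kg.
Tool frame: the origin (TCP) lies midway between the tips of the shut fingers; the grasp point (between the pads) lies behind it (ctrl.pinch_z is the z of the grasp point in the tool frame, in m); z points along the fingers, y is the line along which they close (so a half turn about z gives the same grasp; the last joint's range is limited). The gripper opens to 85 mm and grips with 20 to 120 N. Pads are 22 mm wide; open, the fingers measure 114 mm over their backs; the gripper's body (76 mm by 85 mm) begins 54 mm behind the grasp point. The pads swing forward as they close: fully open they stand 13 mm farther back than shut.
Start: joints at [-1.062, 0.507, -0.238, 1.5, 0.126, 1.149, -0.155], TCP at [0.245, 0.575, 0.231] pointing down, gripper open.
Joint ranges: [-3.08, 3.08], [-0.24, 2.05], [-1.43, 1.35], [0, 2.5], [-1.52, 4.66], [0.17, 1.96], [-2.89, 2.89]. Speed limits (rad/s): [2.39, 2.39, 3.14, 3.14, 3.14, 3.14, 3.14].

### API

Orientations are given as a unit quaternion [w, x, y, z].
In Python, from station import ctrl, get_state, vision, ticket, models gives the robot as it stands. Calls block until the motion is done:
- ctrl.movep(position, orientation): joint-space move of the TCP to a pose.
- ctrl.movel(position, frame=None, max_speed=0.15): straight line of the TCP; frame=None keeps the orientation; max_speed is the mean speed in m/s.
- ctrl.set_joints(angles): joint-space move.
- ctrl.ungrasp() and ctrl.close_gripper(force=None): open the fingers fully, or close them until they stop; force is the grip in N (None keeps the last).
- ctrl.pause(seconds).
- ctrl.ik(position, orientation): joint angles nearest the present ones, or None.
- get_state(): the state.
- vision.grab_frame(name): name is "side" or "top" or "wrist"; returns (picture, depth): 384x512x3 uint8, blue, green, red; 384x512 float32, m along the optical axis (not along the pixel's ray), 0 where there is no reading.
- vision.camera_info(name): a dict with "mtx" (3x3 intrinsics, pixels), "dist_coeffs" ([k1, k2, p1, p2, k3] as OpenCV has them; the pictures are not rectified), "R" (3x3) and "t" (3): a world point X has camera coordinates R X + t; the wrist camera has in their place "hand_eye" (4x4, takes a point from camera to tool coordinates, whose origin is the TCP and whose axes are the flange's). Camera axes: x right, y down, z forward; pixel columns grow to the right and rows downward; lengths in m; the calibration is good to about 2 mm. A picture is of the moment at which its call begins: read the wrist's pose just before it. camera_info takes no time and is no camera call.
A pose or a line that the arm cannot do raises ctrl.Unreachable and nothing moves.
- ticket.close_job(): hands the job in; it is judged then, once.
Trained networks look in the newest picture that a camera, given by its name, has taken for a name from the list of things; names that differ only in an ending like _2 or _b are one class to them, and where a whole thing is asked for, a point or a joint stands for the part that bears it (a point fixed in the world has none). Each returns a list of dicts, best first, with "p" (0 to 1); they miss things now and then, are a little off and sometimes report something else, mostly with a low value. They report only what shows in the picture. A call takes as long as a camera call.
- models.recognise(camera, target): "point" ([column, row] in pixels, amid what is visible of it).
- models.masks_of(camera, target): "mask" (384x512 bool, what is visible of it) and "point" ([column, row] in pixels, amid what is visible of it).
The state is a dict: "time": time; "qpos": joint angles; "qd": joint speeds; "tau": joint torques, N m; "tcp_pos": TCP position; "eef_rot": TCP orientation; "contact_force": force on the tool from outside, world axes, zero at the start; "wrist_torque": the same for the moment, N m; "width": finger opening in m; "gripper_force": force on a finger pad.
Only numpy, scipy, OpenCV 4.12 (cv2) and the standard library are available. Lean on these libraries where they do the work, as an engineer would, in place of code of your own. Each camera call takes 0.05 s, during which the arm holds its last target. There are 200 camera calls.

## Working session

There is one attempt and no reset: what is moved stays moved. The work goes in short steps, each a Python script; the robot and the scene stay as the last script left them, time stands still between calls to the robot, and variables do not carry over. Pictures are saved under pics/ and viewed, at most 10 in all, crops included, and the job is handed in when it is done.

```bash
mkdir -p pics; ls; cat > h.py <<'E'
import numpy as np, cv2
from station import ctrl, get_state, vision, ticket, models
def world(cam, depth=None):
    """HxWx3 world points of the newest picture (static cams)"""
    pass
def cloud(cam):
    s=get_state(); img,d=vision.grab_frame(cam); ci=vision.camera_info(cam)
    v,u=np.mgrid[0:384,0:512]
    n=cv2.undistortPoints(np.stack([u,v],-1).reshape(-1,1,2).astype(np.float64),np.array(ci["mtx"],float),np.array(ci["dist_coeffs"],float)).reshape(384,512,2)
    P=np.dstack([n[...,0]*d,n[...,1]*d,d]).astype(float)
    if "R" in ci: W=(P-np.array(ci["t"]))@np.array(ci["R"])
    else:
        H=np.array(ci["hand_eye"]); P=P@H[:3,:3].T+H[:3,3]
        W=P@rot(s["eef_rot"]).T+np.array(s["tcp_pos"])
    W[d==0]=np.nan
    return img,W
def rot(q):
    from scipy.spatial.transform import Rotation as R
    return R.from_quat([q[1],q[2],q[3],q[0]]).as_matrix()
E
python3 - <<'E'
from h import *
s=get_state(); print(s, ctrl.pinch_z)
ims=[]
for c in ["side","top"]:
    img,W=cloud(c); ims.append(img)
    for t in ["bar","plate","mat_top","tray_floor","gauge","mug","oil_can"]:
        try: r=models.masks_of(c,t)
        except Exception as e: print(c,t,e); continue
        for x in r[:2]:
            p=W[x["mask"]]; p=p[~np.isnan(p[:,0])]
            if len(p): print(c,t,round(x["p"],2),np.round(x["point"]),len(p),np.round(np.median(p,0),3),np.round(np.percentile(p,2,0),3),np.round(np.percentile(p,98,0),3))
cv2.imwrite("pics/side.png",ims[0]);cv2.imwrite("pics/top.png",ims[1])
E
```

```text
pics
{'time': 0.0, 'qpos': array([-1.06248676,  0.50834702, -0.23755323,  1.50115143,  0.12572811,
        1.14892058, -0.15480824]), 'qd': array([ 0.00078833,  0.00086571,  0.00072526,  0.00073487,  0.00160921,
       -0.00027272, -0.00125332]), 'tau': array([-3.92011407e-04, -6.20597792e+01, -2.18605176e+00, -2.49648392e+01,
        1.28410268e-02,  1.22223201e-02,  1.26854704e-05]), 'tcp_pos': array([0.24486651, 0.57447099, 0.23041856]), 'eef_rot': array([-1.58896296e-04,  2.00022520e-01,  9.79790872e-01, -9.01759047e-04]), 'contact_force': array([-0.18232363,  0.0823847 , -0.59158671]), 'wrist_torque': array([ 0.04691237,  0.0040741 , -0.01736576]), 'gripper_force': 0.0, 'width': 0.08536178499790797} -0.0187
side bar 0.58 [193. 192.] 464 [0.425 0.244 0.021] [ 0.385  0.212 -0.   ] [0.469 0.285 0.027]
side plate 0.87 [296. 232.] 2614 [ 0.533 -0.063  0.029] [ 0.454 -0.138  0.01 ] [0.622 0.025 0.031]
side mat_top 0.97 [338. 303.] 609 [ 0.485 -0.266  0.004] [ 0.457 -0.304  0.001] [ 0.51  -0.222  0.006]
side tray_floor 0.62 [192. 163.] 569 [0.511 0.403 0.008] [0.452 0.328 0.001] [0.566
[... 578 characters left out ...]
0.167  0.009]
top tray_floor 0.97 [139. 182.] 2662 [0.537 0.381 0.005] [ 0.461  0.309 -0.   ] [0.613 0.452 0.028]
top tray_floor 0.66 [392. 211.] 1037 [ 0.457 -0.225  0.069] [ 0.409 -0.269  0.007] [ 0.522 -0.187  0.124]
top gauge 0.76 [393. 214.] 1002 [ 0.457 -0.224  0.069] [ 0.41  -0.267  0.009] [ 0.521 -0.186  0.124]
top mug 0.76 [221. 278.] 1112 [0.309 0.172 0.005] [0.273 0.129 0.001] [0.346 0.208 0.079]
top mug 0.59 [158. 112.] 1081 [0.695 0.326 0.068] [0.667 0.292 0.008] [0.737 0.371 0.158]
top oil_can 0.94 [160. 111.] 1200 [0.695 0.326 0.067] [ 0.668  0.288 -0.   ] [0.769 0.374 0.16 ]
top oil_can 0.39 [392. 212.] 1056 [ 0.457 -0.224  0.069] [ 0.408 -0.269  0.007] [ 0.522 -0.185  0.124]
```

View pics/side.png

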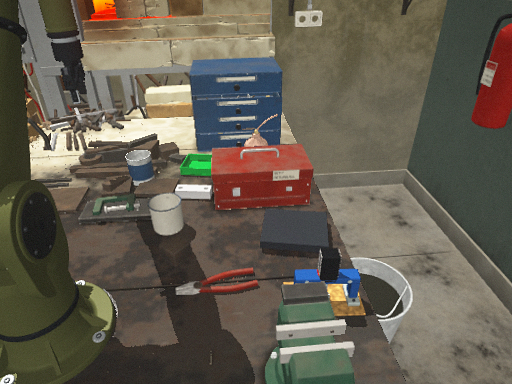

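View pics/top.png

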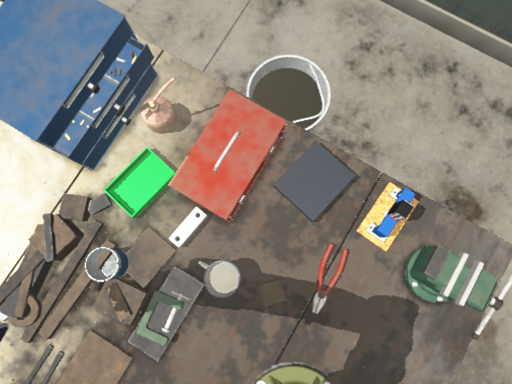

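The side view shows the bar at (193,192), toolbox (262,178), plate (296,232), and gauge on the mat (330,280). In the top view the bar is at (187,227), tray (140,182), plate (315,180) and gauge (393,214), all matching the networks' results. The vise stands near the mat. Next I'll fit oriented rectangles.

```bash
cat >> h.py <<'E'
def rect(p):
    """minAreaRect of xy points: centre, (long, short), angle of long axis (rad)"""
    (c,(w,h),a)=cv2.minAreaRect((p[:,:2]*1000).astype(np.float32)); a=np.radians(a)
    if w<h: w,h,a=h,w,a+np.pi/2
    a=(a+np.pi/2)%np.pi-np.pi/2
    return np.array(c)/1000,(w,h),a
def sel(W,m,z0,z1):
    m=(m&(W[...,2]>z0)&(W[...,2]<z1)).astype(np.uint8)
    m=cv2.morphologyEx(m,cv2.MORPH_OPEN,np.ones((2,2),np.uint8))
    n,l,st,_=cv2.connectedComponentsWithStats(m)
    return W[l==1+np.argmax(st[1:,4])]
def down(yaw):
    """tool pointing down, tool y (closing line) at angle yaw in world"""
    from scipy.spatial.transform import Rotation as R
    y=np.array([np.cos(yaw),np.sin(yaw),0]); z=np.array([0,0,-1.]); x=np.cross(y,z)
    q=R.from_matrix(np.stack([x,y,z],1)).as_quat(); return np.array([q[3],*q[:3]])
E
python3 - <<'E'
from h import *
img,W=cloud("top")
hsv=cv2.cvtColor(img,cv2.COLOR_BGR2HSV).astype(int); H,S,V=hsv[...,0],hsv[...,1],hsv[...,2]
def m(t): return models.masks_of("top",t)[0]["mask"]
def box(x0,x1,y0,y1): return (W[...,0]>x0)&(W[...,0]<x1)&(W[...,1]>y0)&(W[...,1]<y1)
def show(n,p): c,s,a=rect(p); print(n,len(p),np.round(c,4),np.round(s,1),round(a,3),np.round(np.median(p[:,2]),4))
show("bar",sel(W,m("bar"),.018,.04))
show("plate",sel(W,box(.4,.68,-.18,.08),.024,.037))
show("mat",sel(W,box(.35,.6,-.33,-.12)&(S>120)&(H>8)&(H<28),-.01,.012))
show("tray",sel(W,box(.4,.68,.27,.5)&(S>120)&(H>45)&(H<80),-.01,.04))
show("block",sel(W,box(.35,.6,-.33,-.12),.105,.14))
show("gaugebeam",sel(W,box(.35,.6,-.33,-.12),.05,.14))
show("gauge",sel(W,box(.35,.6,-.33,-.12)&(H>100)&(H<125)&(S>120),.008,.14))
show("toolbox",sel(W,box(.35,.8,-.05,.33)&(S>120)&((H<6)|(H>172)),.08,.2))
print(np.nanmax(W[box(.35,.8,-.05,.33)][:,2]))
show("vise",sel(W,box(.2,.6,-.5,-.3),.03,.3)); p=sel(W,box(.2,.6,-.5,-.3),.03,.3);print(p.max(0),p.min(0))
E
```

```text
bar 527 [0.4265 0.2541] [100.2  27.5] -0.7 nan
plate 3334 [nan nan] [0. 0.] 0.0 nan
mat 130 [ 0.4312 -0.258 ] [59.4 16.6] -0.621 0.0041
tray 2554 [nan nan] [0. 0.] 0.0 nan
block 243 [nan nan] [0. 0.] 0.0 nan
gaugebeam 786 [ 0.4662 -0.2509] [144.3  57. ] -0.648 nan
gauge 276 [ 0.4347 -0.2216] [58.8 42.4] -0.622 0.0679
toolbox 5936 [0.5909 0.1509] [260.7 142.3] -0.562 nan
0.19936823175611026
vise 2840 [ 0.2107 -0.6291] [689.7 226.9] 1.405 nan
[nan nan nan] [nan nan nan]
```

```bash
sed -i 's/    return W\[l==1+np.argmax(st\[1:,4\])\]/    p=W[(l==1+np.argmax(st[1:,4]))\&(m>0)]; return p[~np.isnan(p[:,0])]/; s/np.ones((2,2),np.uint8)/np.ones((3,3),np.uint8)/' h.py
python3 - <<'E'
from h import *
img,W=cloud("top")
hsv=cv2.cvtColor(img,cv2.COLOR_BGR2HSV).astype(int); H,S,V=hsv[...,0],hsv[...,1],hsv[...,2]
def box(x0,x1,y0,y1): return (W[...,0]>x0)&(W[...,0]<x1)&(W[...,1]>y0)&(W[...,1]<y1)
def show(n,p): c,s,a=rect(p); print(n,len(p),np.round(c,4),np.round(s,1),round(a,3),np.round(np.median(p[:,2]),4))
show("bar",sel(W,box(.35,.5,.18,.33)&(S<70)&(V>120),.018,.04))
show("plate",sel(W,box(.4,.68,-.18,.08),.024,.037))
show("mat",sel(W,box(.35,.6,-.33,-.12)&(S>90)&(H>8)&(H<28),-.01,.012))
show("tray",sel(W,box(.4,.68,.27,.5)&(S>120)&(H>45)&(H<80),-.01,.04))
show("block",sel(W,box(.35,.6,-.33,-.12),.105,.14))
show("gaugebeam",sel(W,box(.35,.6,-.33,-.12),.05,.075))
show("toolbox",sel(W,box(.35,.8,-.05,.33)&(S>120)&((H<6)|(H>172)),.08,.2))
p=W[box(.2,.6,-.5,-.3)&(W[...,2]>.03)];print("vise",p.max(0),p.min(0))
print(vision.camera_info("wrist")["hand_eye"])
q=get_state()["qpos"]
for n,(x,y,z,a) in dict(bar=(.426,.254,.2,.87),plate=(.54,-.05,.2,.87-1.57)).items():
    for k in (0,np.pi): print(n,np.round(ctrl.ik([x,y,z],down(a+k)),2) if ctrl.ik([x,y,z],down(a+k)) is not None else None)
E
```

```text
bar 531 [0.428  0.2553] [99.3 32.6] -0.683 0.0262
plate 3320 [ 0.5451 -0.0522] [155.8 130. ] -0.744 0.0305
mat 579 [ 0.4895 -0.2214] [123.6  38.3] -0.613 0.0043
tray 2547 [0.5382 0.3771] [149.8 100.5] -0.732 0.005
block 238 [ 0.4651 -0.2329] [34.8 28.8] -0.609 0.1221
gaugebeam 266 [ 0.4341 -0.211 ] [45.1 28.2] -0.628 0.0681
toolbox 5827 [0.5893 0.1534] [264.3 153.2] -0.521 0.1137
vise [ 0.38741137 -0.30003642  0.15044818] [ 0.20024654 -0.46621147  0.03001589]
[[ 4.71192603e-04 -9.55820691e-01 -2.93949970e-01  7.52613286e-02]
 [ 9.99999549e-01  2.08000526e-04  9.26624295e-04  1.27477440e-03]
 [-8.24544926e-04 -2.93950274e-01  9.55820358e-01 -1.42291399e-01]
 [ 0.00000000e+00  0.00000000e+00  0.00000000e+00  1.00000000e+00]]
bar [-0.5   0.34 -0.12  1.88  0.05  0.93  0.23]
bar [-1.31  0.57  1.15  1.89 -0.59  1.08 -2.18]
plate [-0.25  0.43  0.44  1.77 -0.22  0.98 -0.42]
plate [ 0.22  0.41 -0.26  1.77  0.12  0.98  2.36]
```

Fits match the known sizes within about 1 mm. Next I'll pick up the bar, gripping high so the fingers can later open above the tray rim, and place it on the plate.

```bash
cat >> h.py <<'E'
def st(n):
    s=get_state(); print(n,"t",round(s["time"],2),np.round(s["tcp_pos"],4),"F",np.round(s["contact_force"],1),"w",round(s["width"],4),"g",round(s["gripper_force"],1))
E
python3 - <<'E'
from h import *
st("0")
ctrl.movep([.428,.2553,.13],down(.888)); st("above")
ctrl.movel([.428,.2553,.011],max_speed=.12); st("low")
ctrl.close_gripper(50); st("grip")
ctrl.movel([.428,.2553,.24],max_speed=.2); st("up")
ctrl.movep([.545,-.052,.24],down(2.398)); st("over plate")
img,W=cloud("side"); cv2.imwrite("pics/s2.png",img)
E
```

```text
0 t 0.95 [0.245  0.575  0.2313] F [0.  0.1 0.3] w 0.0855 g 0.0
above t 2.38 [0.4279 0.2571 0.1304] F [-0.2  0.3 -0.2] w 0.0853 g 0.0
low t 3.52 [0.4284 0.2556 0.0115] F [-0.3 -0.3  0.2] w 0.0855 g 0.0
grip t 4.06 [0.4282 0.2554 0.0115] F [-0.3  0.5  5.7] w 0.031 g 49.9
up t 5.35 [0.4274 0.2549 0.239 ] F [-1.   0.  -1.7] w 0.0307 g 49.6
over plate t 7.14 [ 0.5449 -0.0512  0.2398] F [ 0.3 -0.2 -1.9] w 0.0305 g 49.6
```

View pics/s2.png

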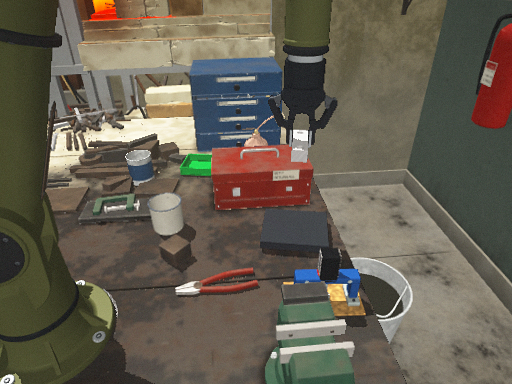

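The bar is held at (299,146), level enough to place. A brown wooden cube that wasn't in the first picture now stands at (176,250). It's off my path, but I'll watch it. Placing the bar now.

```bash
python3 - <<'E'
from h import *
ctrl.movel([.545,-.052,.06],max_speed=.2)
ctrl.movel([.545,-.052,.0415],max_speed=.04); st("down")
ctrl.ungrasp(); st("open")
ctrl.movel([.545,-.052,.22],max_speed=.2)
# measure bar on plate from wrist
img,W=cloud("wrist"); cv2.imwrite("pics/w3.png",img)
m=(W[...,2]>.046)&(W[...,2]<.066)&(abs(W[...,0]-.545)<.1)&(abs(W[...,1]+.052)<.1)
p=sel(W,m,.046,.066); print("bar wrist",rect(p),np.median(p[:,2]),len(p))
p=sel(W,(abs(W[...,0]-.545)<.14)&(abs(W[...,1]+.052)<.14),.02,.038); print("plate wrist",rect(p),np.median(p[:,2]))
ctrl.movep([.4651,-.2329,.22],down(.962)); st("over gauge")
img,W=cloud("top"); cv2.imwrite("pics/t3.png",img)
img,W=cloud("wrist"); cv2.imwrite("pics/w4.png",img)
p=sel(W,(abs(W[...,0]-.465)<.1)&(abs(W[...,1]+.233)<.1),.112,.135); print("block wrist",rect(p),np.median(p[:,2]),len(p))
a=np.hstack([cv2.imread("pics/w3.png"),cv2.imread("pics/w4.png")]); b=np.hstack([cv2.imread("pics/t3.png")]*2);
cv2.imwrite("pics/c3.png",cv2.resize(np.hstack([a,cv2.imread("pics/t3.png")]),(798,200)))
E
```

```text
down t 8.85 [ 0.5448 -0.0521  0.0416] F [-2.8  0.3  3.8] w 0.0311 g 50.4
open t 9.43 [ 0.545  -0.052   0.0415] F [ 0.4  0.3 -0.5] w 0.0856 g 0.0
bar wrist (array([ 0.54617816, -0.0493617 ]), (99.99319458007812, 31.990764617919922), np.float64(0.8302847448853252)) 0.05565525380946834 3001
plate wrist (array([ 0.54646973, -0.04960408]), (156.19491577148438, 129.3704071044922), np.float64(-0.7430325301974405)) 0.02971908459354025
over gauge t 11.38 [ 0.4656 -0.2317  0.2194] F [0.8 1.1 0.7] w 0.0851 g 0.0
block wrist (array([ 0.46689832, -0.23109956]), (35.8968391418457, 27.94008445739746), np.float64(-0.6193880860555687)) 0.12130603194814465 1529
```

View pics/c3.png

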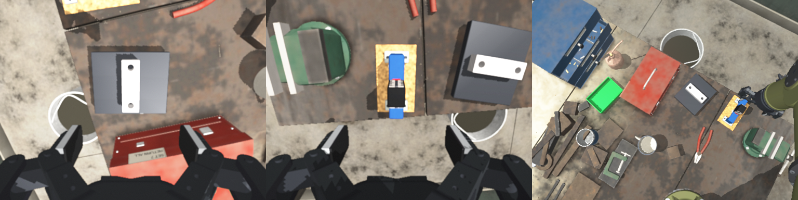

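The bar sits centred on the plate: wrist view (130,85), offset from the plate centre under 1 mm. The gauge is upright on its mat (397,85 in the middle panel), and the mug and can haven't moved. Taking the gauge next.

```bash
python3 - <<'E'
from h import *
ctrl.movep([.466,-.232,.17],down(.957))
ctrl.movel([.466,-.232,.078],max_speed=.1); st("at block")
ctrl.close_gripper(40); st("grip")
ctrl.movel([.466,-.232,.20],max_speed=.12); ctrl.pause(.2); st("lift")
ctrl.movep([.545,-.052,.20],down(.827)); st("over plate")
img,W=cloud("top"); cv2.imwrite("pics/t5.png",img); np.save("W5.npy",W)
hsv=cv2.cvtColor(img,cv2.COLOR_BGR2HSV).astype(int); H,S=hsv[...,0],hsv[...,1]
m=(W[...,0]>.35)&(W[...,0]<.6)&(W[...,1]>-.33)&(W[...,1]<-.12)&(S>90)&(H>8)&(H<28)
p=sel(W,m,-.01,.012); print("mat",rect(p),len(p))
img2,_=cloud("side")
cv2.imwrite("pics/c5.png",cv2.resize(np.hstack([img2,img]),(800,300)))
E
```

```text
at block t 12.86 [ 0.4665 -0.2322  0.0786] F [0.  0.2 0.1] w 0.0852 g 0.0
grip t 13.42 [ 0.4661 -0.2321  0.0783] F [-1.8 -0.6  3.7] w 0.0276 g 40.4
lift t 14.78 [ 0.4657 -0.2319  0.1994] F [ 0.6 -0.9 -5.3] w 0.0275 g 39.7
over plate t 15.59 [ 0.5448 -0.052   0.1997] F [ 0.7 -0.5 -6.8] w 0.0275 g 39.9Traceback (most recent call last):
  File "<stdin>", line 10, in <module>
  File "h.py", line 30, in sel
    p=W[(l==1+np.argmax(st[1:,4]))&(m>0)]; return p[~np.isnan(p[:,0])]
              ~~~~~~~~~^^^^^^^^^^
    return _wrapfunc(a, 'argmax', axis=axis, out=out, **kwds)
    return bound(*args, **kwds)
ValueError: attempt to get argmax of an empty sequence
```

The arm hides the mat from the top camera, so I'll use the side and wrist views, then lower the gauge.

```bash
python3 - <<'E'
from h import *
ctrl.movel([.545,-.052,.14],max_speed=.15); ctrl.pause(.15); st("hover")
def mat(c):
    img,W=cloud(c)
    hsv=cv2.cvtColor(img,cv2.COLOR_BGR2HSV).astype(int); H,S=hsv[...,0],hsv[...,1]
    m=(W[...,0]>.35)&(W[...,0]<.6)&(W[...,1]>-.33)&(W[...,1]<-.12)&(S>80)&(H>8)&(H<28)
    try: p=sel(W,m,-.01,.014); print("mat",c,rect(p),len(p))
    except ValueError: print("none",c)
    return img
a=mat("side"); b=mat("wrist")
cv2.imwrite("pics/c5.png",cv2.resize(np.hstack([a[150:342,230:486],b[::2,::2]]),(800,300)))
E
```

```text
hover t 16.34 [ 0.5459 -0.0524  0.1413] F [-0.   0.2 -5.2] w 0.0275 g 39.8
mat side (array([ 0.4997381 , -0.25835889]), (88.75043487548828, 66.273681640625), np.float64(0.9812084807050967)) 1104
mat wrist (array([ 0.4646293 , -0.23340294]), (156.15147399902344, 90.99922180175781), np.float64(-0.6076288982623232)) 10585
```

View pics/c5.png

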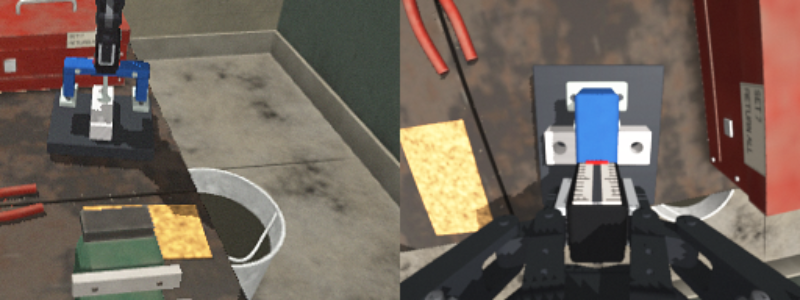

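The gauge is upright, astride the bar's middle (beam at x≈597, bar spanning 545–655 in the wrist panel). The mat centre comes out at (.4646,-.2334), angle -.608, which agrees with where the gauge stood. Lowering.

```bash
python3 - <<'E'
from h import *
ctrl.movel([.545,-.052,.108],max_speed=.04); st("near")
f0=None
for z in np.arange(.1065,.1009,-.001):
    ctrl.movel([.545,-.052,z],max_speed=.02); s=get_state(); fz=s["contact_force"][2]
    print(round(z,4),round(s["tcp_pos"][2],4),np.round(s["contact_force"],1))
    if fz>1: break
a,_=cloud("side"); 
ctrl.ungrasp(); st("released"); ctrl.pause(1.2)
b,_=cloud("side"); c,W=cloud("wrist")
cv2.imwrite("pics/c6.png",cv2.resize(np.hstack([b[150:342,230:486],c[::2,::2]]),(800,300)))
p=sel(W,(abs(W[...,0]-.545)<.1)&(abs(W[...,1]+.052)<.1),.138,.16); print("block",rect(p),np.median(p[:,2]),len(p)); st("end")
E
```

```text
near t 17.39 [ 0.545  -0.052   0.1081] F [ 0.8  0.7 -3.2] w 0.0275 g 40.2
0.1065 0.1066 [ 0.6  1.2 -3.3]
0.1055 0.1055 [ 0.5 -0.1 -3. ]
0.1045 0.1044 [ 0.6 -0.2 -2.7]
0.1035 0.1043 [-2.9  1.   6. ]
released t 19.04 [ 0.545  -0.052   0.1034] F [-0.8 -1.1 -0.7] w 0.0855 g 0.0
block (array([ 0.54567773, -0.05114324]), (36.513885498046875, 28.34868049621582), np.float64(-0.7416312414108681)) 0.1474109676247794 6532
end t 20.34 [ 0.545  -0.052   0.1035] F [-0.9  0.1 -0.6] w 0.0851 g 0.0
```

View pics/c6.png

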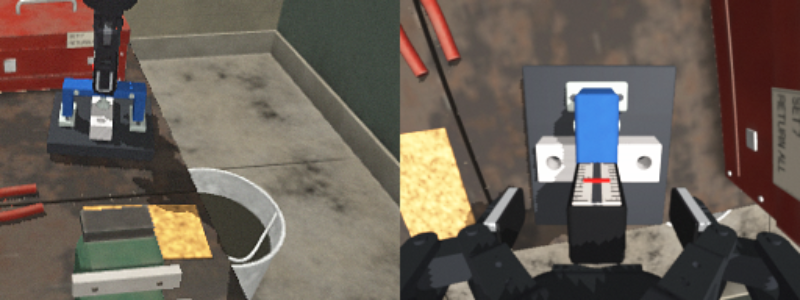

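The gauge is seated: block top at z = 0.147, level, both feet on the plate, and the red pointer has risen (597,180). It has stood there over a second, so I'll return it to the mat.

```bash
python3 - <<'E'
from h import *
ctrl.close_gripper(40); st("grip")
ctrl.movel([.545,-.052,.20],max_speed=.12)
ctrl.movep([.4655,-.2325,.20],down(.960))
ctrl.movel([.4655,-.2325,.083],max_speed=.12); ctrl.pause(.1); st("near")
for z in np.arange(.081,.0745,-.001):
    ctrl.movel([.4655,-.2325,z],max_speed=.02); s=get_state()
    print(round(z,4),round(s["tcp_pos"][2],4),np.round(s["contact_force"],1))
    if s["contact_force"][2]>0: break
ctrl.ungrasp(); st("rel")
ctrl.movel([.4655,-.2325,.20],max_speed=.15)
ctrl.movep([.545,-.052,.22],down(2.398)); st("over bar")
c,W=cloud("wrist"); d,_=cloud("side")
p=sel(W,(abs(W[...,0]-.545)<.1)&(abs(W[...,1]+.052)<.1),.046,.066); print("bar",rect(p),np.median(p[:,2]),len(p))
cv2.imwrite("pics/c7.png",cv2.resize(np.hstack([d[150:342,230:486],c[::2,::2]]),(800,300)))
E
```

```text
grip t 20.9 [ 0.545  -0.0521  0.1036] F [-0.1 -0.1  2.3] w 0.0275 g 40.0
near t 23.89 [ 0.466  -0.2327  0.0837] F [-0.2  0.2 -5.8] w 0.0277 g 41.2
0.081 0.0811 [-1.   0.8 -5.7]
0.08 0.08 [-0.1 -0.5 -4.7]
0.079 0.0789 [ 0.9  0.1 -5.3]
0.078 0.0779 [-0.3 -0.3 -6.1]
0.077 0.0776 [-2.4  0.3  2.9]
rel t 25.74 [ 0.4656 -0.2325  0.077 ] F [-0.5 -0.  -0.6] w 0.0854 g 0.0
over bar t 27.57 [ 0.5444 -0.0533  0.2191] F [-0.6 -0.9  0.8] w 0.0857 g 0.0
bar (array([ 0.54613049, -0.04938688]), (99.64491271972656, 31.99169921875), np.float64(0.8295690869213934)) 0.05565628127335312 2987
```

View pics/c7.png

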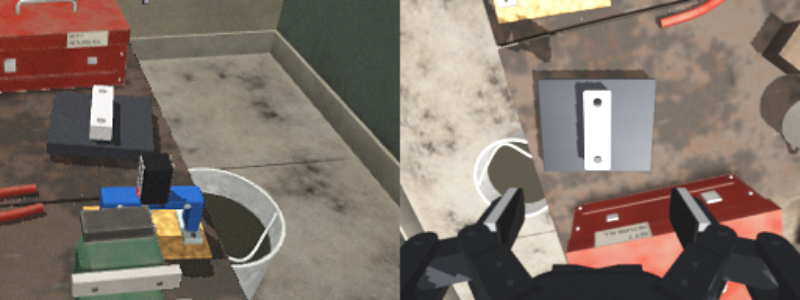

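The gauge is back on its mat, upright and along it (150,200 in the side crop), and the bar lies undisturbed on the plate. Next is the bar to the tray, with a wrist check of the tray on the way.

```bash
python3 - <<'E'
from h import *
ctrl.movel([.545,-.052,.0415],max_speed=.15); ctrl.close_gripper(50); st("grip")
ctrl.movel([.545,-.052,.25],max_speed=.2)
ctrl.movep([.5382,.3771,.25],down(.839)); ctrl.pause(.2); st("over tray")
ims=[]
for k in ("wrist","top"):
    img,W=cloud(k); ims.append(img)
    hsv=cv2.cvtColor(img,cv2.COLOR_BGR2HSV).astype(int); H,S=hsv[...,0],hsv[...,1]
    m=(abs(W[...,0]-.54)<.14)&(abs(W[...,1]-.38)<.14)&(S>120)&(H>45)&(H<80)
    p=sel(W,m,-.01,.04); print(k,rect(p),len(p),np.nanmax(p[:,2]))
cv2.imwrite("pics/c8.png",cv2.resize(np.hstack(ims),(800,300)))
E
```

```text
grip t 29.55 [ 0.5453 -0.052   0.042 ] F [-0.3  0.4  6.3] w 0.0305 g 50.6
over tray t 32.8 [0.5387 0.3763 0.2501] F [-0.2 -0.4 -1.8] w 0.0307 g 49.8
wrist (array([0.5377724 , 0.37800885]), (148.06747436523438, 103.66979217529297), np.float64(-0.732367036084864)) 5283 0.02806810298269785
top (array([0.53796613, 0.37678879]), (149.7421417236328, 100.46484375), np.float64(-0.7407041950354114)) 2491 0.03043845499676688
```

View pics/c8.png

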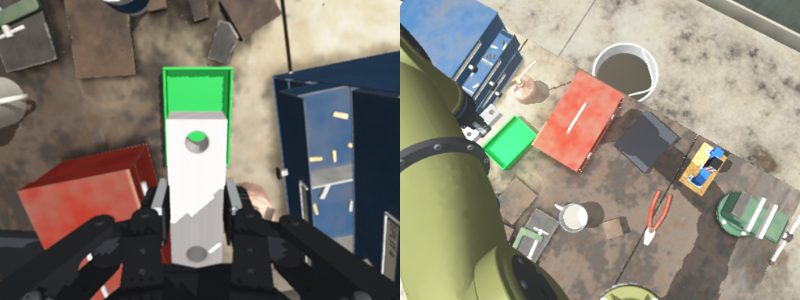

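The bar is held, lined up along the empty tray (197,190 in the wrist panel), and the mug, can and gauge are in place. Laying it down.

```bash
python3 - <<'E'
from h import *
P=[.538,.3774]
ctrl.movel([*P,.05],max_speed=.18); st("a")
ctrl.movel([*P,.021],max_speed=.05)
for z in np.arange(.020,.0145,-.001):
    ctrl.movel([*P,z],max_speed=.02); s=get_state(); print(round(z,4),np.round(s["contact_force"],1))
    if s["contact_force"][2]>1.5: break
ctrl.ungrasp(); st("rel")
ctrl.movel([*P,.25],max_speed=.15); st("up")
c,W=cloud("wrist"); ctrl.movep([.3,.5,.3],down(1.1)); d,_=cloud("top")
p=sel(W,(abs(W[...,0]-.538)<.07)&(abs(W[...,1]-.377)<.07)&(cv2.cvtColor(c,cv2.COLOR_BGR2HSV)[...,1]<80),.015,.04); print("bar",rect(p),np.median(p[:,2]),p[:,2].std(),len(p))
cv2.imwrite("pics/c9.png",cv2.resize(np.hstack([c,d]),(800,300))); st("end")
E
```

```text
a t 34.16 [0.5387 0.3779 0.0512] F [ 0.1 -0.5 -2.1] w 0.0308 g 49.8
0.02 [-0.2  0.1 -2.1]
0.019 [-0.3 -0.1 -1.5]
0.018 [-0.4  0.6 -1.8]
0.017 [-0.1  0.  -1.7]
0.016 [-0.3  0.8 -1.7]
0.015 [-1.7 -2.   5.7]
rel t 36.97 [0.5378 0.3771 0.0149] F [-0.  -0.3  1.1] w 0.0855 g 0.0
up t 38.68 [0.5377 0.3772 0.2491] F [-0.5 -0.4  0.5] w 0.0854 g 0.0
bar (array([0.53919244, 0.37838873]), (99.00946044921875, 31.944095611572266), np.float64(-0.7270836573772828)) 0.029637273784071994 0.0015649785980520938 2229
end t 39.84 [0.3023 0.4988 0.2994] F [-0.1  0.3  0.2] w 0.0852 g 0.0
```

View pics/c9.png

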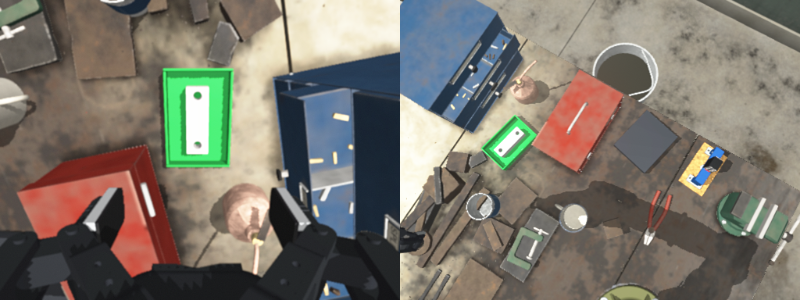

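The bar lies flat in the tray (197,120), the gauge stands on its mat (705,165), and the mug (573,218) and can are where they started.

```bash
python3 -c "
from station import ticket; print(ticket.close_job())"
```

```text
the job is handed in; nothing more can be done
None
```

The job is handed in at about 40 s: the gauge stood seated astride the bar on the plate for over a second with its pointer raised (I did not read off the height), then went back upright on its mat, and the bar lies flat in the green tray with the mug and oil can untouched.

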